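# Pin the splash guard under the sleeve caddy

## Robot

A 6-joint arm with a two-finger parallel gripper is mounted at the origin on the work surface. World frame = base frame: x ahead of the robot, y to its left, z up, the work surface at z = 0. Lengths are in mm, angles in rad, forces in N, time in s.
With the tool pointing down it reaches from about 350 to 975 mm from the base axis. Payload 7.1 kg.
Tool frame: the origin (TCP) lies midway between the tips of the shut fingers; the grasp point (between the pads) lies 19 mm behind it; z points along the fingers, y is the line along which they close (so a half turn about z gives the same grasp; the last joint's range is limited). The gripper opens to 88 mm and grips with 3 to 60 N. Pads are 20 mm wide; open, the fingers measure 115 mm over their backs; the gripper's body (75 mm by 178 mm) begins 61 mm behind the grasp point.
Start: joints at [-1.169, 0.423, 1.63, -0, 1.089, -0.019], TCP at [255.322, -570.452, 183.375] pointing down, gripper open.
Joint ranges: [-3, 3], [-0.9, 2.11], [0.09, 2.58], [-1.31, 4.45], [0.11, 2.69], [-2.54, 2.54]. Speed limits (rad/s): [2.39, 2.39, 3.01, 3.14, 3.14, 3.14].

## Interface

Orientations are given as [roll, pitch, yaw] about the fixed x, y, z axes, in that order (R = Rz(yaw) Ry(pitch) Rx(roll)).
In Python, from plant import sensors, get_image, get_calibration, job gives the robot as it stands.
- The arm moves only by the shell command python3 -m inch 'ROWS' [FORCE]. ROWS is JSON, a list of rows, each an object of numbers: "x", "y", "z": the shift along the tool's x, y, z in m; "ax", "ay", "az": the turn, a rotation vector about the tool's x, y, z in rad; "hand": the opening, from 0 (shut) to 1 (fully open). In form: [{"x": .., "y": .., "z": .., "ax": .., "ay": .., "az": .., "hand": ..}, ...]. A call has 1 to 12 rows; each row is the pose to reach, as a shift and turn from the pose commanded when the call began, along the tool's axes at that moment; what a row does not reach only later rows make up. A row lasts 1/12 s, in which the tool goes at most 41.7 mm and 7.16 degrees, less where a joint would pass 70% of its speed; a pose out of reach is approached as far as the arm can. A call with a gripper value outside its range is refused whole. The fingers move at their own pace and stop on an object; FORCE is the grip in N (left out, the last holds). Time passes only in rows, so rows that repeat a pose let the fingers close. It gives the time, the measured TCP pose, the force, the opening and the grip force at its end, in the units of the state.
- sensors.observe(): the state, without advancing time (a new reading comes with each control period).
- get_image(name): name is "scene" or "top"; returns the picture (480x640x3 uint8, red, green, blue); there is no depth.
- get_calibration(name): a dict with "vfov" (degrees; the focal length in pixels is half the picture's height over the tangent of half this angle, whatever the lens; pixels are square), "cx", "cy" (the principal point, pixels), "xyz" and "orientation" of the camera in the world. Camera axes: x right, y down, z forward; pixel columns grow to the right and rows downward; lengths in mm; the calibration is good to about 2 mm. A picture is of the moment at which its call begins. get_calibration takes no time and is no camera call.
- job.job_done(): hands the job in; it is judged then, once.
The state is a dict: "time_s": time; "qpos": joint angles; "qvel": joint speeds; "joint_efforts": joint torques, N m; "tool_pos": TCP position; "ee_rot": TCP orientation; "force": force on the tool from outside, world axes, zero at the start; "ft_torque": the same for the moment, N m; "gripper_width": finger opening in mm; "finger_force": force on a finger pad.
Only numpy, scipy, OpenCV 4.12 (cv2) and the standard library are available. Lean on these libraries where they do the work, as an engineer would, in place of code of your own. Each camera call takes 0.05 s, during which the arm holds its last target. There are 200 camera calls.

## Task

Fit the white splash guard to the black sleeve caddy: tip the caddy back on its rear bottom edge until it leans on the counter rail by itself, slide the guard's flat foot squarely and centrally under the caddy's raised front, leaving a gap of about a finger's width (10 mm) between the caddy's front face and the guard's upright, then lower the caddy gently so that it stands level on the foot, in the spot where it stood. Do not pick the caddy up (while tipped, its rear edge stays on the counter) and do not let it drop; leave the cups, the bottle and the pan alone and let go of everything at the end.

Things in the scene. Friction and masses are not known exactly. Their poses are not given: they have to be found in the camera images.
- caddy: Black open-topped caddy packed with paper sleeves and cup lids that are fixed in it, loose on the counter: 90 mm deep (its x), 130 mm wide (its y), walls 140 mm high. Origin: centre of its underside; +x points to its rear (towards the rail), its front is at x = -45 mm, z up. Mass 0.4 to 0.8 kg; centre of mass above the middle of the underside, 88 mm up, so it balances on its rear edge when tipped about 27 degrees (0.47 rad) and stays back by itself beyond that.
- caddy_bar (a point): Middle of the caddy's round steel carrying bar: 14 mm diameter, 122 mm free length along the caddy's y between two flat uprights, 185 mm above the underside, centred in depth. Free space of 45 mm below it down to the rim. Pinched hard, the bar turns only stiffly in the pads; between loosely closed fingers it turns freely.
- caddy_rear (a point): Middle of the caddy's rear bottom edge, in the caddy at x = +45 mm, y = 0, z = 0.
- rail: Fixed stainless gallery rail behind the caddy: a horizontal bar of 16 mm diameter, 320 mm long along its y, centre line 110 mm above the counter, with a post at each end. Origin: on the counter under the middle of the bar; +x points away from the caddy. The caddy's rear bottom edge starts 80 to 88 mm in front of the bar's centre line, roughly parallel to it; leaned on the bar the caddy is tipped by about 0.56 to 0.64 rad.
- guard: L-shaped white-enamelled steel splash guard, loose, standing on its flat foot, 0.32 kg. Foot: 4 mm thick, 110 mm wide (its y), from x = -2 to +85 mm. Upright: 4 mm sheet (x = -2 to +2 mm), 110 mm wide, 100 mm high overall. Origin: on the underside, below the middle of the upright; +x points along the foot to its free edge, z up.
- guard_tip (a point): Middle of the free edge of the guard's foot, at its underside: guard x = +85 mm, y = 0, z = 0.
- guard_hem (a point): Middle of the thick hem on top of the guard's upright: 14 mm thick (guard x), 110 mm long (y), from 84 to 100 mm high; this point is 92 mm up. The place to grip the guard, fingers one on each side of the upright.
- cups: Bystander: upturned stack of paper cups, 88 mm wide, 120 mm high. Origin at the centre of its underside.
- syrup: Bystander: amber syrup bottle, 64 mm wide, 170 mm high. Origin at the centre of its underside.
- pan: Bystander: small steel pot, 100 mm across the rim plus two side handles, 70 mm high. Origin at the centre of its underside.
There are look-alikes about, which are no part of the job. Leave any turquoise look-alike of the guard alone.

How it is judged (in metres and radians):
On the way, in this order (a step that is already met when the one before it is completed fails the run):
1. the caddy leans back on the rail by itself (tipped more than 0.5 rad, fingers off it) (angle between caddy's own z axis and vertical above 0.5 rad and contact force between the fingers and caddy below 0.1 N), for 0.3 s.
2. the guard's foot lies on the counter under the tipped caddy, its free edge within 50 mm of the middle of the caddy's rear edge (angle between caddy's own z axis and vertical above 0.4 rad and horizontal distance between guard_tip and caddy_rear below 0.05 m and height (world z) of guard_tip below 0.012 m), for 0.2 s.
At the end, for the whole second after the job is handed in: Caddy level within 2 degrees, its weight on the guard's foot, within 35 mm of where it stood; guard flat on the counter, foot 55 to 85 mm in under the caddy's front, centred within 20 mm, square within 8 degrees; all at rest (angle between each of caddy, guard's own z axis and vertical below 0.035 rad and x of guard_tip in the frame of caddy between 0.01 and 0.04 m and y of guard_tip in the frame of caddy between -0.02 and 0.02 m and angle between the x axis of guard and the x axis of caddy, either way round below 0.14 rad and contact force between caddy and guard above 2 N and height (world z) of caddy below 0.008 m and height (world z) of guard below 0.004 m and distance of caddy from where it was at the start of the episode below 0.035 m and linear speed of each of caddy, guard below 0.01 m/s); the robot touches nothing.
It fails at once if the caddy's rear edge is lifted more than 20 mm off the counter (height (world z) of caddy_rear above 0.02 m).
It fails at once if the caddy drops (turns faster than 3 rad/s) (angular speed of caddy above 3 rad/s).
It fails at once if a bystander is disturbed (moved more than 20 mm) (distance of any of cups, syrup, pan from where it was at the start of the episode above 0.02 m).
It also fails if it takes over 72 s, if anything falls off the work surface, if the arm or the gripper's body presses on something with over 40 N, if the wrist force passes 120 N, or if a joint passes its speed limit or range.

## Working session

There is one attempt and no reset: what is moved stays moved. The work goes in short steps, Python scripts to look and compute and a shell command to move; the robot and the scene stay as the last step left them, time stands still between calls to the robot, and variables do not carry over. Pictures are saved under pics/ and viewed, at most 10 in all, crops included, and the job is handed in when it is done.

```bash
ls; mkdir -p pics
python3 - <<'E'
from plant import sensors,get_image,get_calibration
import cv2,json
for n in("scene","top"):
    cv2.imwrite(f"pics/{n}0.png",get_image(n)[:,:,::-1]); print(n,get_calibration(n))
print(sensors.observe())
E
```

```text
pics
scene {'vfov': 48.44835457777971, 'cx': 325.8685774890908, 'cy': 232.11933405982026, 'xyz': array([1173.68528139, -711.77042921, 1030.64152969]), 'orientation': array([-2.33679206,  0.00992423,  0.66148009])}
top {'vfov': 52.580140679311526, 'cx': 320.86877290419125, 'cy': 243.80288413690366, 'xyz': array([ 483.28004677,    6.70121706, 1254.16431059]), 'orientation': array([-3.08389138e+00, -1.67872337e-03, -1.55796544e+00])}
{'time_s': 0.1, 'qpos': array([-1.16898770e+00,  4.23749589e-01,  1.63061068e+00,  1.87124832e-05,
        1.08856240e+00, -1.90031609e-02]), 'qvel': array([ 0.00114325, -0.00139218, -0.00034028, -0.00111955, -0.0006132 ,
       -0.000598  ]), 'joint_efforts': array([-8.97193404e-04, -5.45613706e+01, -2.74325001e+01,  6.45635021e-02,
        1.89168047e-02, -3.90729087e-05]), 'tool_pos': array([ 255.12764665, -569.96070911,  182.68985147]), 'ee_rot': array([-3.14026320e+00, -4.18368028e-05,  4.20803074e-01]), 'force': array([-0.08266069,  0.23612981,  0.08186978]), 'ft_torque': array([-0.0188249 , -0.01463458,  0.04159178]), 'finger_force': 0.0, 'gripper_width': 88.21397317481764}
```

View pics/scene0.png

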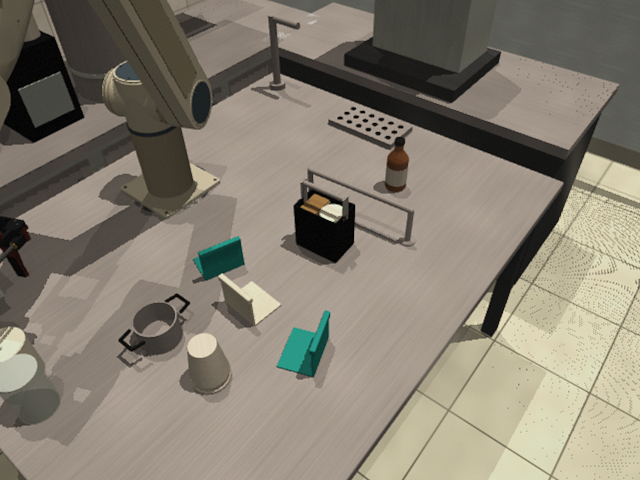

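View pics/top0.png

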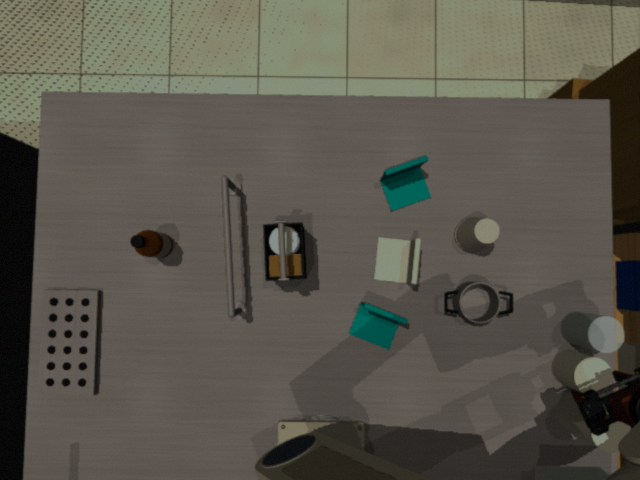

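The top view shows the caddy at (285,250), with the rail at (232,247) on its +y side. The white guard is at (397,260), with its hem at (416,260) and its foot pointing towards the caddy.

Things that could be taken for the guard:
- white L at (397,260) in the top view: my choice, the only white L-shape
- turquoise L at (405,185)
- turquoise L at (378,325)
- white cups at (485,232)
- cup lids in the caddy at (284,240)

I'll check the choice in one close crop.

```bash
cat > h.py <<'E'
import numpy as np,cv2
from scipy.spatial.transform import Rotation as R
from plant import sensors,get_image,get_calibration
def cam(n):
    c=get_calibration(n); f=240/np.tan(np.radians(c['vfov'])/2)
    return c,f,R.from_euler('xyz',c['orientation']).as_matrix()
def ray(n,u,v,z):
    "pixel -> world point on plane height z (mm)"
    c,f,M=cam(n); d=M@np.array([(u-c['cx'])/f,(v-c['cy'])/f,1]); o=np.array(c['xyz'])
    return o+d*(z-o[2])/d[2]
def proj(n,p):
    c,f,M=cam(n); q=M.T@(np.array(p)-c['xyz']); return np.array([c['cx']+f*q[0]/q[2],c['cy']+f*q[1]/q[2]])
def rel(p):
    "world vector target -> tool-axis shift from present measured TCP, mm"
    s=sensors.observe(); return R.from_euler('xyz',s['ee_rot']).inv().apply(np.array(p)-s['tool_pos'])
E
python3 - <<'E'
from h import *
im=cv2.imread('pics/top0.png')
cv2.imwrite('pics/c1.png',cv2.resize(im[165:315,215:435],None,fx=3.6,fy=3.6,interpolation=cv2.INTER_CUBIC))
hsv=cv2.cvtColor(im,cv2.COLOR_BGR2HSV)
# white guard
m=np.zeros(im.shape[:2],np.uint8); g=cv2.inRange(im[225:295,365:430],(120,150,150),(255,255,255)); 
m[225:295,365:430]=g
print('guard mask',m.sum()//255)
c=max(cv2.findContours(m,cv2.RETR_EXTERNAL,2)[0],key=cv2.contourArea); print(cv2.minAreaRect(c))
b=np.zeros_like(m); b[210:290,255:315]=cv2.inRange(hsv[210:290,255:315],(0,0,0),(180,255,45))
c=max(cv2.findContours(b,cv2.RETR_EXTERNAL,2)[0],key=cv2.contourArea); r=cv2.minAreaRect(c); print(r); print(cv2.boxPoints(r))
E
```

```text
guard mask 0Traceback (most recent call last):
  File "<stdin>", line 9, in <module>
ValueError: max() iterable argument is empty
```

View pics/c1.png

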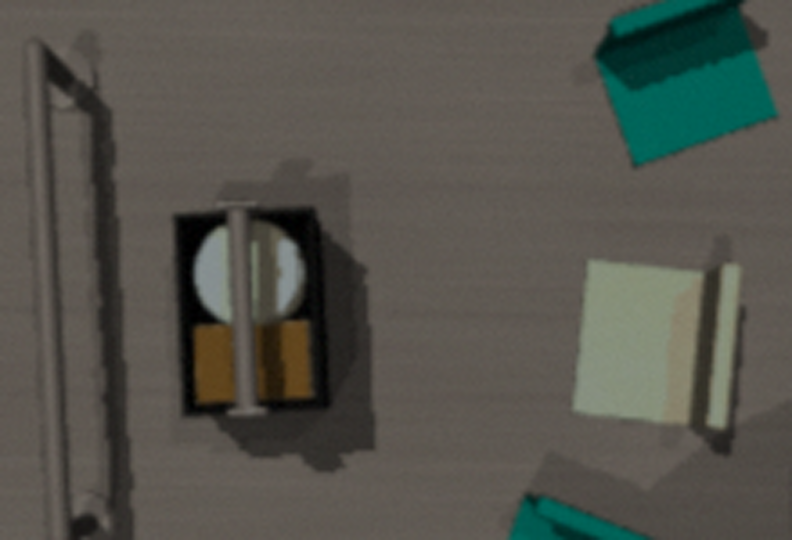

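The crop confirms the white L: free edge of the foot at crop (588,260)-(573,411) and hem at about (731,264)-(718,428). The caddy's rim corners are (175,214), (315,207), (328,405) and (186,413), its bar runs (238,207)-(248,410), and the rail bar runs (35,42)-(62,530).

Run:
```python
from h import *
P=lambda X,Y,z: ray('top',215+X/3.6,165+Y/3.6,z)[:2]
def show(n,*a):
    print(n,[x.round(1).tolist() for x in a])
rim=[P(*p,140) for p in[(175,214),(315,207),(328,405),(186,413)]]
show('rim',*rim,np.mean(rim,0))
b=[P(238,207,188),P(248,410,188)];show('bar',*b,np.mean(b,0)); d=b[0]-b[1]; print('bar dir deg',np.degrees(np.arctan2(d[1],d[0])), np.hypot(*d))
f=[P(588,260,4),P(573,411,4)];show('foot tip',*f,np.mean(f,0)); d=f[0]-f[1]; print(np.degrees(np.arctan2(d[1],d[0])),np.hypot(*d))
h=[P(731,264,100),P(718,428,100)];show('hem',*h,np.mean(h,0)); d=h[0]-h[1]; print(np.degrees(np.arctan2(d[1],d[0])),np.hypot(*d))
r=[P(35,42,114),P(62,530,114)];show('rail',*r,np.mean(r,0)); d=r[0]-r[1]; print(np.degrees(np.arctan2(d[1],d[0])),np.hypot(*d))
for n,(u,v),z in[('cups',(486,231),120),('pan',(478,303),70),('syrup',(137,241),170)]: show(n,ray('top',u,v,z)[:2])
for n,(u,v),z in[('teal1hem',(411,165),95),('teal2hem',(385,312),95)]: show(n,ray('top',u,v,z)[:2])
# scene check: project bar and hem
print(proj('scene',[*np.mean(b,0),185]),proj('scene',[*np.mean(h,0),100]))
```

```text
rim [[590.6, 138.0], [596.2, 48.6], [470.0, 38.4], [463.8, 128.6], [530.2, 88.4]]
bar [[590.8, 93.9], [466.9, 85.7], [528.8, 89.8]]
bar dir deg 3.812823779217535 124.12378198550803
foot tip [[574.4, -142.5], [466.4, -132.5], [520.4, -137.5]]
-5.311982726487511 108.5535989486287
hem [[566.0, -225.7], [457.7, -217.3], [511.9, -221.5]]
-4.444621623598183 108.62369351099456
rail [[705.5, 235.4], [386.7, 210.2], [546.1, 222.8]]
4.52189057747363 319.7647778622144
cups [[583.9, -380.9]]
pan [[412.8, -377.4]]
syrup [[546.9, 416.6]]
teal1hem [[743.6, -209.4]]
teal2hem [[390.3, -148.5]]
[322.62977307 190.51442234] [233.14135902 285.62087832]
```

Run:
```python
from h import *
print(rel([529,89,300]).round(1))
```

```text
[ 519.2 -489.8 -116.6]
```

```bash
python3 -m inch '[{"z":-0.04,"hand":0.5},{"x":0.03,"y":-0.03,"z":-0.08,"hand":0.5},{"x":0.06,"y":-0.06,"z":-0.11,"az":0.05,"hand":0.5},{"x":0.519,"y":-0.490,"z":-0.117,"az":0.35,"hand":0.5},{"x":0.519,"y":-0.490,"z":-0.117,"az":0.35,"hand":0.5},{"x":0.519,"y":-0.490,"z":-0.117,"az":0.35,"hand":0.5},{"x":0.519,"y":-0.490,"z":-0.117,"az":0.35,"hand":0.5},{"x":0.519,"y":-0.490,"z":-0.117,"az":0.35,"hand":0.5},{"x":0.519,"y":-0.490,"z":-0.117,"az":0.35,"hand":0.5},{"x":0.519,"y":-0.490,"z":-0.117,"az":0.35,"hand":0.5},{"x":0.519,"y":-0.490,"z":-0.117,"az":0.35,"hand":0.5},{"x":0.519,"y":-0.490,"z":-0.117,"az":0.35,"hand":0.5}]' 5
python3 - <<'E'
from h import *
print(rel([529,89,300]).round(1))
E
```

```text
[ 519.2 -489.8 -116.6]$[0]: bad value
```

```bash
python3 -m inch '[{"x":0,"y":0,"z":-0.04,"ax":0,"ay":0,"az":0,"hand":0.5},{"x":0.03,"y":-0.03,"z":-0.08,"ax":0,"ay":0,"az":0,"hand":0.5},{"x":0.06,"y":-0.06,"z":-0.11,"ax":0,"ay":0,"az":0.05,"hand":0.5},{"x":0.519,"y":-0.490,"z":-0.117,"ax":0,"ay":0,"az":0.35,"hand":0.5},{"x":0.519,"y":-0.490,"z":-0.117,"ax":0,"ay":0,"az":0.35,"hand":0.5},{"x":0.519,"y":-0.490,"z":-0.117,"ax":0,"ay":0,"az":0.35,"hand":0.5},{"x":0.519,"y":-0.490,"z":-0.117,"ax":0,"ay":0,"az":0.35,"hand":0.5},{"x":0.519,"y":-0.490,"z":-0.117,"ax":0,"ay":0,"az":0.35,"hand":0.5},{"x":0.519,"y":-0.490,"z":-0.117,"ax":0,"ay":0,"az":0.35,"hand":0.5},{"x":0.519,"y":-0.490,"z":-0.117,"ax":0,"ay":0,"az":0.35,"hand":0.5},{"x":0.519,"y":-0.490,"z":-0.117,"ax":0,"ay":0,"az":0.35,"hand":0.5},{"x":0.519,"y":-0.490,"z":-0.117,"ax":0,"ay":0,"az":0.35,"hand":0.5}]' 5
python3 - <<'E'
from h import *
print(rel([529,89,300]).round(1))
E
```

```text
time_s: 1.1
tool_pos: [422.3, -164.3, 290.5]
ee_rot: [-3.142, 0.0, 0.071]
force: [0.6, -0.5, 0.0]
gripper_width: 44.2
finger_force: 0.0
[ 124.3 -245.1   -9.5]
```

```bash
python3 -m inch '[{"x":0.124,"y":-0.245,"z":-0.005,"ax":0,"ay":0,"az":0,"hand":0.5},{"x":0.124,"y":-0.245,"z":-0.005,"ax":0,"ay":0,"az":0,"hand":0.5},{"x":0.124,"y":-0.245,"z":-0.005,"ax":0,"ay":0,"az":0,"hand":0.5},{"x":0.124,"y":-0.245,"z":-0.005,"ax":0,"ay":0,"az":0,"hand":0.5},{"x":0.124,"y":-0.245,"z":-0.005,"ax":0,"ay":0,"az":0,"hand":0.5},{"x":0.124,"y":-0.245,"z":-0.005,"ax":0,"ay":0,"az":0,"hand":0.5},{"x":0.124,"y":-0.245,"z":-0.005,"ax":0,"ay":0,"az":0,"hand":0.5},{"x":0.124,"y":-0.245,"z":-0.005,"ax":0,"ay":0,"az":0,"hand":0.5},{"x":0.124,"y":-0.245,"z":-0.005,"ax":0,"ay":0,"az":0,"hand":0.5}]'
python3 - <<'E'
from h import *
print(rel([529,89,300]).round(1))
for n in("scene","top"): cv2.imwrite(f"pics/{n}1.png",get_image(n)[:,:,::-1])
im=cv2.imread('pics/scene1.png'); cv2.imwrite('pics/c2.png',cv2.resize(im[110:280,220:440],None,fx=3.5,fy=3.5,interpolation=cv2.INTER_CUBIC))
E
```

```text
time_s: 1.85
tool_pos: [528.3, 87.9, 294.8]
ee_rot: [3.141, 0.001, 0.074]
force: [-0.8, -0.9, -0.0]
gripper_width: 44.0
finger_force: 0.0
[ 0.7 -1.  -5.2]
```

View pics/c2.png

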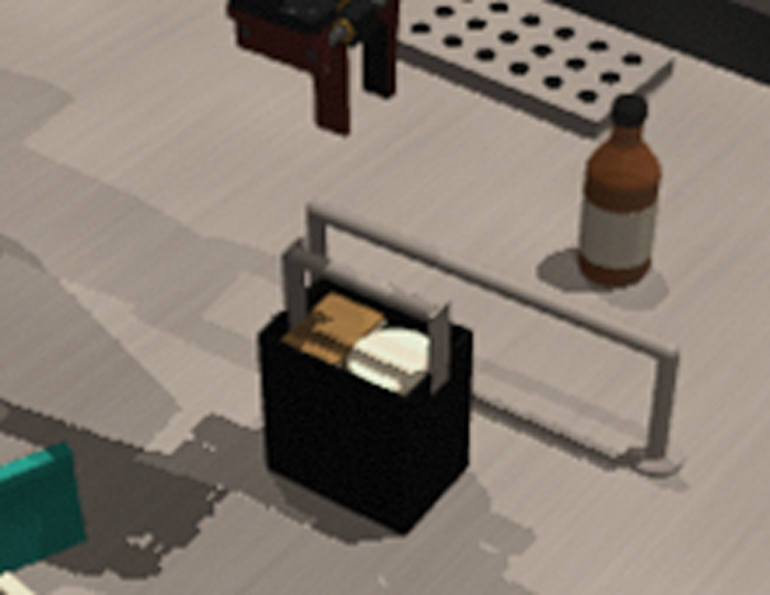

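The crop shows the caddy and its bar clear under the fingers. The bar runs from crop (293,250) to (445,312), and the caddy's lower front corner is at (404,532). I'll cross-check these against the top view.

Run:
```python
from h import *
C=lambda X,Y:(220+X/3.5,110+Y/3.5)
print('corner z0',ray('scene',*C(404,532),0), 'left front corner',ray('scene',*C(270,468),0))
print('rim corner right-rear',ray('scene',*C(472,330),140),'left front',ray('scene',*C(261,336),140))
print('bar mid',ray('scene',*C(369.5,281),188))
```

```text
corner z0 [597.15879829  53.14007268   0.        ] left front corner [473.11360178  43.94294509   0.        ]
rim corner right-rear [593.83989449 138.77258917 140.        ] left front [475.89991164  40.767607   140.        ]
bar mid [536.39565994  92.04945698 188.        ]
```

```bash
python3 -m inch '[{"x":0.003,"y":-0.003,"z":0.03,"ax":0,"ay":0,"az":0,"hand":0.5},{"x":0.003,"y":-0.003,"z":0.06,"ax":0,"ay":0,"az":0,"hand":0.5},{"x":0.003,"y":-0.003,"z":0.09,"ax":0,"ay":0,"az":0,"hand":0.5},{"x":0.003,"y":-0.003,"z":0.11,"ax":0,"ay":0,"az":0,"hand":0.5},{"x":0.003,"y":-0.003,"z":0.125,"ax":0,"ay":0,"az":0,"hand":0.5},{"x":0.003,"y":-0.003,"z":0.127,"ax":0,"ay":0,"az":0,"hand":0.5},{"x":0.003,"y":-0.003,"z":0.127,"ax":0,"ay":0,"az":0,"hand":0.3},{"x":0.003,"y":-0.003,"z":0.127,"ax":0,"ay":0,"az":0,"hand":0.2},{"x":0.003,"y":-0.003,"z":0.127,"ax":0,"ay":0,"az":0,"hand":0.2},{"x":0.003,"y":-0.003,"z":0.127,"ax":0,"ay":0,"az":0,"hand":0.2},{"x":0.003,"y":-0.003,"z":0.127,"ax":0,"ay":0,"az":0,"hand":0.2}]' 3
```

```text
time_s: 2.87
tool_pos: [532.0, 90.1, 169.5]
ee_rot: [-3.141, -0.002, 0.071]
force: [0.5, -0.1, -0.3]
gripper_width: 18.0
finger_force: 0.0
```

```bash
python3 -m inch '[{"x":0,"y":-0.002,"z":0,"ax":0,"ay":0,"az":0,"hand":0.2},{"x":0,"y":-0.005,"z":0,"ax":0,"ay":0,"az":0,"hand":0.2},{"x":0,"y":-0.008,"z":0,"ax":0,"ay":0,"az":0,"hand":0.2},{"x":0,"y":-0.011,"z":0,"ax":0,"ay":0,"az":0,"hand":0.2},{"x":0,"y":-0.014,"z":0,"ax":0,"ay":0,"az":0,"hand":0.2},{"x":0,"y":-0.017,"z":0,"ax":0,"ay":0,"az":0,"hand":0.2},{"x":0,"y":-0.020,"z":-0.001,"ax":0,"ay":0,"az":0,"hand":0.2},{"x":0,"y":-0.023,"z":-0.002,"ax":0,"ay":0,"az":0,"hand":0.2},{"x":0,"y":-0.026,"z":-0.003,"ax":0,"ay":0,"az":0,"hand":0.2},{"x":0,"y":-0.029,"z":-0.004,"ax":0,"ay":0,"az":0,"hand":0.2},{"x":0,"y":-0.032,"z":-0.004,"ax":0,"ay":0,"az":0,"hand":0.2},{"x":0,"y":-0.035,"z":-0.004,"ax":0,"ay":0,"az":0,"hand":0.2}]'
python3 - <<'E'
from h import *
cv2.imwrite("pics/scene2.png",get_image("scene")[:,:,::-1])
im=cv2.imread('pics/scene2.png'); cv2.imwrite('pics/c3.png',cv2.resize(im[110:280,220:440],None,fx=3.5,fy=3.5,interpolation=cv2.INTER_CUBIC))
print(sensors.observe()['force'])
E
```

```text
time_s: 3.87
tool_pos: [528.9, 125.3, 172.6]
ee_rot: [-3.142, -0.0, 0.071]
force: [-0.1, -0.7, 0.0]
gripper_width: 17.4
finger_force: 0.0
[0.34834878 0.04526296 0.19762069]
```

View pics/c3.png

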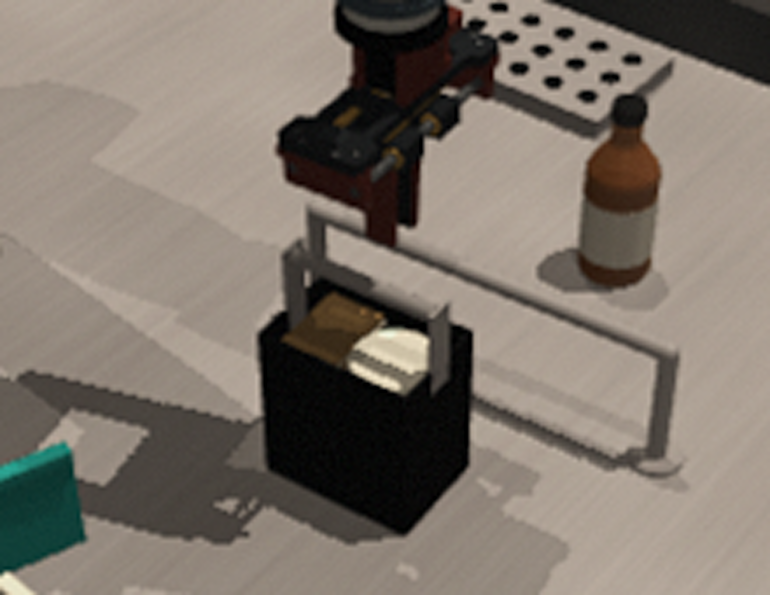

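The caddy hasn't moved. In the picture the fingertip (crop (383,240)) is away from the bar (mid at (370,280)). I'll compare the projected TCP with what the picture shows.

```bash
python3 - <<'E'
from h import *
s=sensors.observe(); print(s['tool_pos'],s['gripper_width'],s['qpos'])
C=lambda p:((proj('scene',p)-[220,110])*3.5).round(0)
print(C(s['tool_pos']), C(s['tool_pos']-[0,9,0]),C(s['tool_pos']-[0,22,0]),'barfront',C([530,83,185]))
im=get_image('top'); cv2.imwrite('pics/top3.png',im[:,:,::-1])
print(proj('top',s['tool_pos']))
E
python3 -c "
import cv2
a=cv2.imread('pics/top3.png');cv2.imwrite('pics/c4.png',cv2.resize(a[150:330,180:400],None,fx=3,fy=3,interpolation=2))"
```

```text
[528.86547035 125.65356052 172.57279552] 17.643777904846797 [2.11246402e-01 3.17830654e-01 1.81987448e+00 2.32629107e-04
 1.00372052e+00 1.71094829e+00]
[390. 270.] [382. 276.] [371. 285.] barfront [355. 287.]
[266.92670612 250.6856395 ]
```

View pics/c4.png

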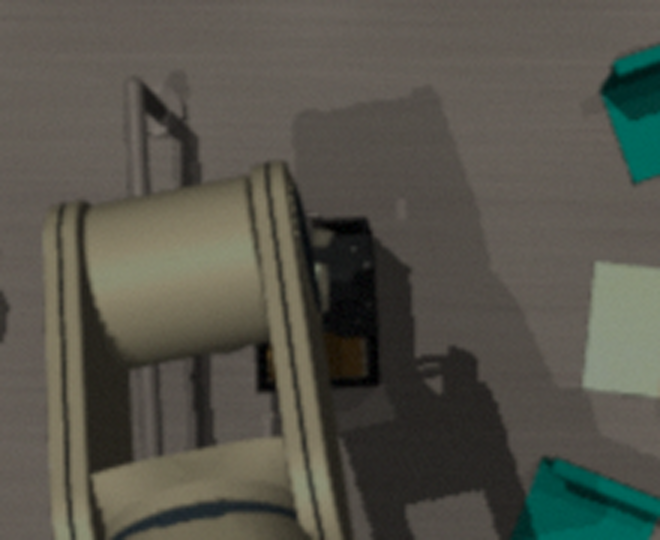

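Run:
```python
from h import *
C=lambda p:((proj('scene',p)-[220,110])*3.5).round(0)
for dz in(0,20,30,40):
    print(dz,'c2 fingers front/rear',C([528.3,87.9-28,294.8+dz]),C([528.3,87.9+28,294.8+dz]),'seen ~(333,133),(380,95)','| c3 front',C([528.9,125.3-15,172.6+dz]),'seen ~(383,243)')
```

```text
0 c2 fingers front/rear [328. 176.] [380. 137.] seen ~(333,133),(380,95) | c3 front [377. 281.] seen ~(383,243)
20 c2 fingers front/rear [328. 151.] [380. 112.] seen ~(333,133),(380,95) | c3 front [377. 259.] seen ~(383,243)
30 c2 fingers front/rear [327. 138.] [380.  99.] seen ~(333,133),(380,95) | c3 front [377. 248.] seen ~(383,243)
40 c2 fingers front/rear [327. 125.] [380.  87.] seen ~(333,133),(380,95) | c3 front [377. 237.] seen ~(383,243)
```

Views from both cameras put the real fingertips about 34 mm above the reported TCP height, and the fingers passed over the bar without touching it. I'll apply that z offset, go back and straddle the bar properly.

```bash
python3 -m inch '[{"x":0,"y":0.017,"z":0,"ax":0,"ay":0,"az":0,"hand":0.5},{"x":0,"y":0.035,"z":0,"ax":0,"ay":0,"az":0,"hand":0.5},{"x":0,"y":0.035,"z":0,"ax":0,"ay":0,"az":0,"hand":0.5},{"x":0,"y":0.035,"z":0,"ax":0,"ay":0,"az":0,"hand":0.5},{"x":0,"y":0.035,"z":0.012,"ax":0,"ay":0,"az":0,"hand":0.5},{"x":0,"y":0.035,"z":0.022,"ax":0,"ay":0,"az":0,"hand":0.5},{"x":0,"y":0.035,"z":0.032,"ax":0,"ay":0,"az":0,"hand":0.5},{"x":0,"y":0.035,"z":0.041,"ax":0,"ay":0,"az":0,"hand":0.5},{"x":0,"y":0.035,"z":0.041,"ax":0,"ay":0,"az":0,"hand":0.5}]'
python3 -m inch '[{"x":0,"y":0,"z":0,"ax":0,"ay":0,"az":0,"hand":0.2},{"x":0,"y":0,"z":0,"ax":0,"ay":0,"az":0,"hand":0.14},{"x":0,"y":0,"z":0,"ax":0,"ay":0,"az":0,"hand":0.1},{"x":0,"y":0,"z":0,"ax":0,"ay":0,"az":0,"hand":0.1},{"x":0,"y":0,"z":0,"ax":0,"ay":0,"az":0,"hand":0.1}]' 3
```

```text
time_s: 4.72
tool_pos: [529.8, 90.2, 129.3]
ee_rot: [3.141, 0.004, 0.071]
force: [-0.5, -0.5, -0.1]
gripper_width: 44.1
finger_force: 0.0
time_s: 5.13
tool_pos: [531.7, 90.3, 132.0]
ee_rot: [-3.141, -0.001, 0.071]
force: [-0.3, 2.0, 1.6]
gripper_width: 13.9
finger_force: 0.9
```

```bash
python3 -m inch '[{"x":0,"y":0,"z":0,"ax":0,"ay":0,"az":0,"hand":0.185},{"x":0,"y":-0.002,"z":0,"ax":0,"ay":0,"az":0,"hand":0.185},{"x":0,"y":-0.005,"z":-0.001,"ax":0,"ay":0,"az":0,"hand":0.185},{"x":0,"y":-0.008,"z":-0.001,"ax":0,"ay":0,"az":0,"hand":0.185},{"x":0,"y":-0.011,"z":-0.002,"ax":0,"ay":0,"az":0,"hand":0.185},{"x":0,"y":-0.014,"z":-0.002,"ax":0,"ay":0,"az":0,"hand":0.185},{"x":0,"y":-0.017,"z":-0.003,"ax":0,"ay":0,"az":0,"hand":0.185},{"x":0,"y":-0.020,"z":-0.003,"ax":0,"ay":0,"az":0,"hand":0.185},{"x":0,"y":-0.023,"z":-0.003,"ax":0,"ay":0,"az":0,"hand":0.185},{"x":0,"y":-0.026,"z":-0.004,"ax":0,"ay":0,"az":0,"hand":0.185},{"x":0,"y":-0.029,"z":-0.004,"ax":0,"ay":0,"az":0,"hand":0.185},{"x":0,"y":-0.032,"z":-0.004,"ax":0,"ay":0,"az":0,"hand":0.185}]'
python3 - <<'E'
from h import *
cv2.imwrite("pics/scene4.png",get_image("scene")[:,:,::-1])
im=cv2.imread('pics/scene4.png'); cv2.imwrite('pics/c5.png',cv2.resize(im[110:280,220:440],None,fx=3.5,fy=3.5,interpolation=cv2.INTER_CUBIC))
print(sensors.observe()['force'])
E
```

```text
time_s: 6.13
tool_pos: [529.1, 122.3, 135.6]
ee_rot: [-3.142, -0.0, 0.071]
force: [0.0, -1.3, 2.0]
gripper_width: 15.9
finger_force: 0.6
[-0.59269931 -0.82746267  0.40801296]
```

View pics/c5.png

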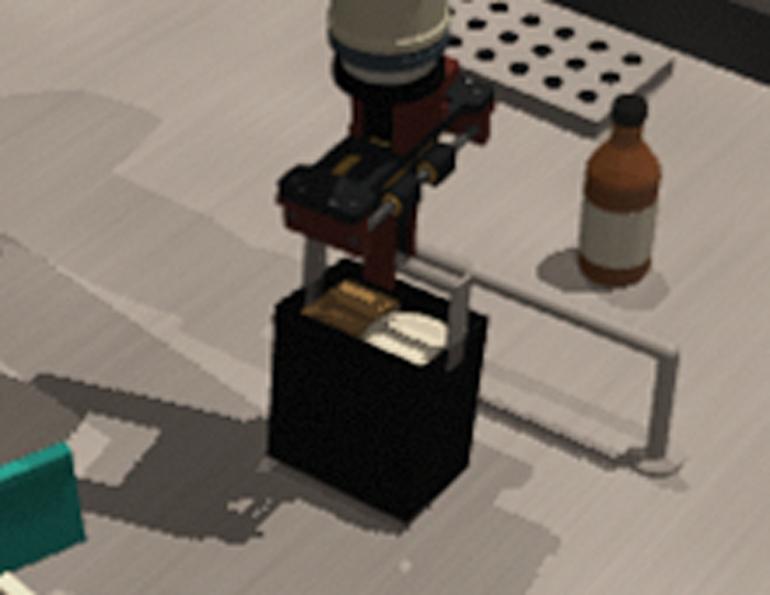

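The caddy is tipping on its rear edge. Its front corner has risen from crop (404,532) to (405,520), and the fingers are around the bar at (380,280). I'll carry on tipping.

```bash
python3 -m inch '[{"x":0,"y":-0.003,"z":0,"ax":0,"ay":0,"az":0,"hand":0.185},{"x":0,"y":-0.006,"z":0,"ax":0,"ay":0,"az":0,"hand":0.185},{"x":0,"y":-0.010,"z":0,"ax":0,"ay":0,"az":0,"hand":0.185},{"x":0,"y":-0.014,"z":0,"ax":0,"ay":0,"az":0,"hand":0.185},{"x":0,"y":-0.018,"z":0,"ax":0,"ay":0,"az":0,"hand":0.185},{"x":0,"y":-0.022,"z":0,"ax":0,"ay":0,"az":0,"hand":0.185},{"x":0,"y":-0.026,"z":0,"ax":0,"ay":0,"az":0,"hand":0.185},{"x":0,"y":-0.030,"z":0,"ax":0,"ay":0,"az":0,"hand":0.185},{"x":0,"y":-0.034,"z":0,"ax":0,"ay":0,"az":0,"hand":0.185},{"x":0,"y":-0.038,"z":0.001,"ax":0,"ay":0,"az":0,"hand":0.185},{"x":0,"y":-0.042,"z":0.001,"ax":0,"ay":0,"az":0,"hand":0.185},{"x":0,"y":-0.045,"z":0.002,"ax":0,"ay":0,"az":0,"hand":0.185}]'
python3 -m inch '[{"x":0,"y":-0.003,"z":0,"ax":0,"ay":0,"az":0,"hand":0.185},{"x":0,"y":-0.006,"z":0.001,"ax":0,"ay":0,"az":0,"hand":0.185},{"x":0,"y":-0.009,"z":0.002,"ax":0,"ay":0,"az":0,"hand":0.185},{"x":0,"y":-0.012,"z":0.003,"ax":0,"ay":0,"az":0,"hand":0.185},{"x":0,"y":-0.015,"z":0.004,"ax":0,"ay":0,"az":0,"hand":0.185},{"x":0,"y":-0.018,"z":0.005,"ax":0,"ay":0,"az":0,"hand":0.185},{"x":0,"y":-0.021,"z":0.006,"ax":0,"ay":0,"az":0,"hand":0.185},{"x":0,"y":-0.024,"z":0.006,"ax":0,"ay":0,"az":0,"hand":0.185},{"x":0,"y":-0.026,"z":0.006,"ax":0,"ay":0,"az":0,"hand":0.185}]'
```

```text
time_s: 7.18
tool_pos: [525.9, 167.4, 133.5]
ee_rot: [-3.141, -0.0, 0.071]
force: [0.4, 1.3, 0.1]
gripper_width: 16.3
finger_force: 0.1
time_s: 7.93
tool_pos: [524.0, 193.2, 127.4]
ee_rot: [-3.142, 0.0, 0.071]
force: [0.4, 0.4, -0.0]
gripper_width: 16.2
finger_force: 0.1
```

```bash
python3 -m inch '[{"x":0,"y":-0.002,"z":0.001,"ax":0,"ay":0,"az":0,"hand":0.185},{"x":0,"y":-0.004,"z":0.002,"ax":0,"ay":0,"az":0,"hand":0.185},{"x":0,"y":-0.006,"z":0.003,"ax":0,"ay":0,"az":0,"hand":0.185},{"x":0,"y":-0.008,"z":0.003,"ax":0,"ay":0,"az":0,"hand":0.185},{"x":0,"y":-0.008,"z":0.003,"ax":0,"ay":0,"az":0,"hand":0.185}]'
python3 -m inch '[{"x":0,"y":-0.001,"z":0,"ax":0,"ay":0,"az":0,"hand":0.185},{"x":0,"y":-0.002,"z":0,"ax":0,"ay":0,"az":0,"hand":0.185},{"x":0,"y":-0.003,"z":0,"ax":0,"ay":0,"az":0,"hand":0.185},{"x":0,"y":-0.003,"z":0,"ax":0,"ay":0,"az":0,"hand":0.185}]'
```

```text
time_s: 8.35
tool_pos: [523.4, 201.1, 124.4]
ee_rot: [-3.142, 0.0, 0.071]
force: [0.2, -0.0, -0.4]
gripper_width: 16.0
finger_force: 0.2
time_s: 8.68
tool_pos: [523.3, 203.9, 124.5]
ee_rot: [-3.142, -0.0, 0.071]
force: [-0.2, 0.6, -0.2]
gripper_width: 15.9
finger_force: 0.2
```

```bash
python3 -m inch '[{"x":0,"y":0,"z":0,"ax":0,"ay":0,"az":0,"hand":0.22},{"x":0,"y":0,"z":0,"ax":0,"ay":0,"az":0,"hand":0.26},{"x":0,"y":0,"z":0,"ax":0,"ay":0,"az":0,"hand":0.32},{"x":0,"y":0,"z":0,"ax":0,"ay":0,"az":0,"hand":0.5},{"x":0,"y":0,"z":0,"ax":0,"ay":0,"az":0,"hand":0.5},{"x":0,"y":0,"z":-0.02,"ax":0,"ay":0,"az":0,"hand":0.5},{"x":0,"y":0,"z":-0.05,"ax":0,"ay":0,"az":0,"hand":0.5},{"x":0,"y":0,"z":-0.09,"ax":0,"ay":0,"az":0,"hand":0.5},{"x":0,"y":0,"z":-0.12,"ax":0,"ay":0,"az":0,"hand":0.5},{"x":0,"y":0,"z":-0.12,"ax":0,"ay":0,"az":0,"hand":0.5}]'
python3 - <<'E'
from h import *
cv2.imwrite("pics/scene5.png",get_image("scene")[:,:,::-1])
im=cv2.imread('pics/scene5.png'); cv2.imwrite('pics/c6.png',cv2.resize(im[110:330,200:440],None,fx=2.7,fy=2.7,interpolation=cv2.INTER_CUBIC))
print(rel([512,-220,124+100]).round(1))
E
```

```text
time_s: 9.52
tool_pos: [526.9, 205.1, 251.3]
ee_rot: [-3.139, -0.011, 0.071]
force: [1.3, 0.1, 0.0]
gripper_width: 44.4
finger_force: 0.0
[-43.7 422.6  23.1]
```

View pics/c6.png

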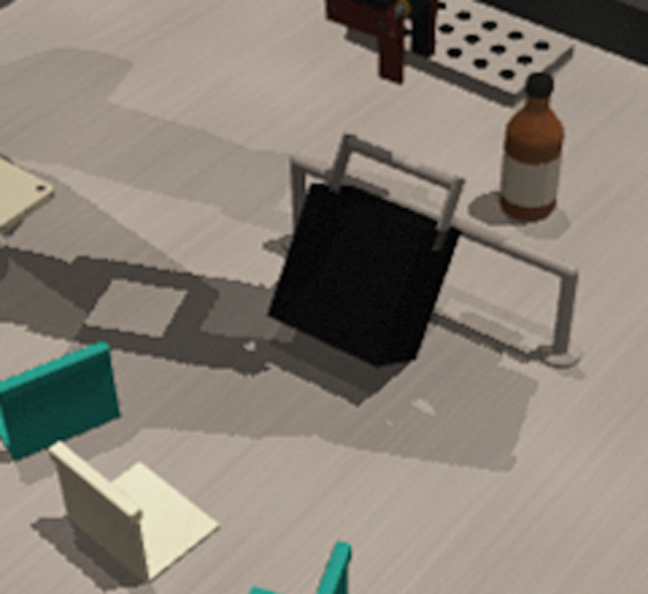

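The caddy leans on the rail by itself, with the fingers off it. Its raised front edge runs from crop (270,312) to (378,366), and its rear right corner is at (415,358). The guard's hem is at (55,446)-(138,516) and its foot corners are at (140,463) and (217,525).

Run:
```python
from h import *
C=lambda X,Y,z:ray('scene',200+X/2.7,110+Y/2.7,z)[:2].round(1)
print('rear right',C(415,358,0)); 
for z in(48,52): print('front',z,C(270,312,z),C(378,366,z))
print('hem',C(55,446,100),C(138,516,100),'foot',C(140,463,4),C(217,525,4),'base',C(150,584,0))
print('bar',C(350,142,185),C(460,184,185))
```

```text
rear right [593.2 141. ]
front 48 [467.4  66.2] [598.4  70.9]
front 52 [470.2  63.1] [600.7  67.8]
hem [ 465.5 -217. ] [ 575.8 -229.2] foot [ 471.6 -132.2] [ 578.  -143.5] base [ 572.3 -225.9]
bar [472.  192.1] [595.3 202.4]
```

```bash
python3 -m inch '[{"x":-0.039,"y":0.424,"z":0.0,"ax":0,"ay":0,"az":0.167,"hand":0.5},{"x":-0.039,"y":0.424,"z":0.0,"ax":0,"ay":0,"az":0.167,"hand":0.5},{"x":-0.039,"y":0.424,"z":0.0,"ax":0,"ay":0,"az":0.167,"hand":0.5},{"x":-0.039,"y":0.424,"z":0.0,"ax":0,"ay":0,"az":0.167,"hand":0.5},{"x":-0.039,"y":0.424,"z":0.0,"ax":0,"ay":0,"az":0.167,"hand":0.5},{"x":-0.039,"y":0.424,"z":0.0,"ax":0,"ay":0,"az":0.167,"hand":0.5},{"x":-0.039,"y":0.424,"z":0.0,"ax":0,"ay":0,"az":0.167,"hand":0.5},{"x":-0.039,"y":0.424,"z":0.0,"ax":0,"ay":0,"az":0.167,"hand":0.5},{"x":-0.039,"y":0.424,"z":0.0,"ax":0,"ay":0,"az":0.167,"hand":0.5},{"x":-0.039,"y":0.424,"z":0.0,"ax":0,"ay":0,"az":0.167,"hand":0.5},{"x":-0.039,"y":0.424,"z":0.05,"ax":0,"ay":0,"az":0.167,"hand":0.5},{"x":-0.039,"y":0.424,"z":0.09,"ax":0,"ay":0,"az":0.167,"hand":0.5}]'
python3 -m inch '[{"x":0,"y":0,"z":0,"ax":0,"ay":0,"az":0,"hand":0.5},{"x":0,"y":0,"z":0,"ax":0,"ay":0,"az":0,"hand":0.5},{"x":0,"y":0,"z":0,"ax":0,"ay":0,"az":0,"hand":0.5}]'
python3 - <<'E'
from h import *
print(rel([514.5,-222,39]).round(1))
E
```

```text
time_s: 10.57
tool_pos: [515.5, -225.4, 161.9]
ee_rot: [3.14, -0.005, -0.1]
force: [0.9, 0.1, -0.3]
gripper_width: 44.1
finger_force: 0.0
time_s: 10.82
tool_pos: [514.8, -221.4, 162.7]
ee_rot: [-3.142, -0.0, -0.096]
force: [0.8, 0.5, -0.0]
gripper_width: 44.2
finger_force: 0.0
[ -0.3   0.6 123.7]
```

```bash
python3 -m inch '[{"x":0,"y":0,"z":0.03,"ax":0,"ay":0,"az":0,"hand":0.5},{"x":0,"y":0,"z":0.06,"ax":0,"ay":0,"az":0,"hand":0.5},{"x":0,"y":0,"z":0.085,"ax":0,"ay":0,"az":0,"hand":0.5},{"x":0,"y":0,"z":0.105,"ax":0,"ay":0,"az":0,"hand":0.5},{"x":0,"y":0,"z":0.118,"ax":0,"ay":0,"az":0,"hand":0.5},{"x":0,"y":0,"z":0.123,"ax":0,"ay":0,"az":0,"hand":0.5},{"x":0,"y":0,"z":0.123,"ax":0,"ay":0,"az":0,"hand":0.25},{"x":0,"y":0,"z":0.123,"ax":0,"ay":0,"az":0,"hand":0.15},{"x":0,"y":0,"z":0.123,"ax":0,"ay":0,"az":0,"hand":0.1},{"x":0,"y":0,"z":0.123,"ax":0,"ay":0,"az":0,"hand":0.1},{"x":0,"y":0,"z":0.123,"ax":0,"ay":0,"az":0,"hand":0.1}]' 10
python3 - <<'E'
from h import *
p=get_image("scene")[:,:,::-1]; cv2.imwrite("pics/scene6.png",p)
cv2.imwrite('pics/c7.png',cv2.resize(p[170:370,170:390],None,fx=3,fy=3,interpolation=cv2.INTER_CUBIC))
E
```

```text
time_s: 11.73
tool_pos: [515.2, -221.9, 40.0]
ee_rot: [3.141, -0.002, -0.096]
force: [-1.2, -0.6, 2.0]
gripper_width: 13.6
finger_force: 4.2
```

View pics/c7.png

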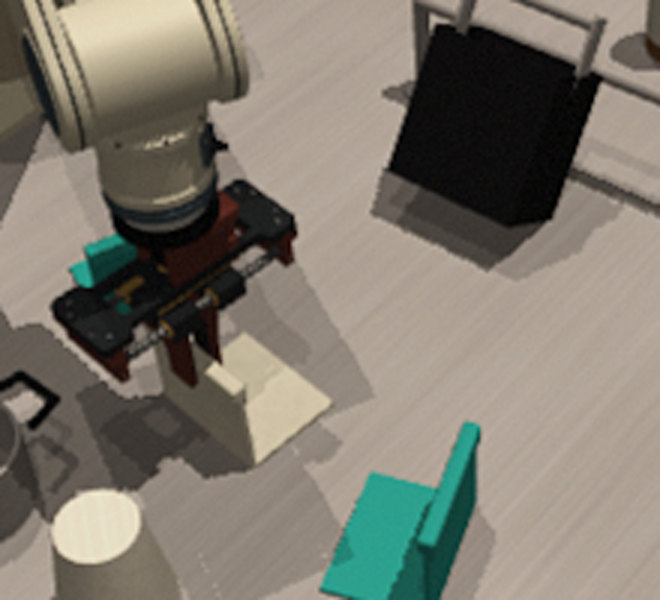

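```bash
python3 -m inch '[{"x":0,"y":0,"z":0,"ax":0,"ay":0,"az":0,"hand":0.1},{"x":0,"y":0,"z":0,"ax":0,"ay":0,"az":0,"hand":0.05},{"x":0,"y":0,"z":-0.0015,"ax":0,"ay":0,"az":0,"hand":0.05},{"x":0,"y":0,"z":-0.0025,"ax":0,"ay":0,"az":0,"hand":0.05},{"x":-0.0005,"y":-0.01,"z":-0.0025,"ax":0,"ay":0,"az":-0.01,"hand":0.05},{"x":-0.001,"y":-0.025,"z":-0.0025,"ax":0,"ay":0,"az":-0.03,"hand":0.05},{"x":-0.001,"y":-0.045,"z":-0.0025,"ax":0,"ay":0,"az":-0.05,"hand":0.05},{"x":-0.002,"y":-0.07,"z":-0.0025,"ax":0,"ay":0,"az":-0.07,"hand":0.05},{"x":-0.002,"y":-0.095,"z":-0.0025,"ax":0,"ay":0,"az":-0.09,"hand":0.05},{"x":-0.002,"y":-0.12,"z":-0.0025,"ax":0,"ay":0,"az":-0.11,"hand":0.05},{"x":-0.003,"y":-0.14,"z":-0.0025,"ax":0,"ay":0,"az":-0.13,"hand":0.05},{"x":-0.003,"y":-0.155,"z":-0.0025,"ax":0,"ay":0,"az":-0.15,"hand":0.05}]' 25
python3 -m inch '[{"x":0,"y":-0.005,"z":0,"ax":0,"ay":0,"az":-0.02,"hand":0.05},{"x":0,"y":-0.01,"z":0,"ax":0,"ay":0,"az":-0.023,"hand":0.05},{"x":0,"y":-0.01,"z":0,"ax":0,"ay":0,"az":-0.023,"hand":0.05},{"x":0,"y":-0.01,"z":0,"ax":0,"ay":0,"az":-0.023,"hand":0.05}]'
python3 - <<'E'
from h import *
for n in('scene','top'): cv2.imwrite(f"pics/{n}7.png",get_image(n)[:,:,::-1])
print(rel([535.4,33.2,40]).round(1))
# guard mask in scene: cream pixels
im=cv2.imread('pics/scene7.png'); s=sensors.observe()
for n in('scene',): print('tool',proj(n,s['tool_pos']+[0,0,34]))
hsv=cv2.cvtColor(im,cv2.COLOR_BGR2HSV)
for q in[(300,340)]: pass
print(hsv[170+400//3,170+270//3])
b=cv2.imread('pics/scene6.png'); bh=cv2.cvtColor(b,cv2.COLOR_BGR2HSV); print('foot hsv before',bh[170+400//3,170+270//3],'counter',bh[280,300])
E
```

```text
time_s: 12.78
tool_pos: [525.4, -64.8, 41.0]
ee_rot: [-3.141, 0.001, 0.056]
force: [0.3, -0.1, -2.9]
gripper_width: 14.0
finger_force: 25.0
time_s: 13.12
tool_pos: [525.6, -57.4, 41.3]
ee_rot: [3.141, 0.0, 0.076]
force: [-0.6, 0.1, -2.2]
gripper_width: 13.9
finger_force: 25.0
[ 16.6 -90.    1.3]
tool [285.45873756 254.54028497]
[ 14  38 154]
foot hsv before [ 20  50 208] counter [ 14  36 177]
```

Run:
```python
from h import *
im=cv2.imread('pics/scene7.png'); hsv=cv2.cvtColor(im,cv2.COLOR_BGR2HSV)
m=cv2.inRange(hsv,(16,35,185),(30,90,255)); m[:,:230]=0; m[:200]=0; m[:,380:]=0; m[340:]=0
c=max(cv2.findContours(m,cv2.RETR_EXTERNAL,2)[0],key=cv2.contourArea)
print(cv2.contourArea(c),cv2.approxPolyDP(c,3,True)[:,0].tolist())
for p in([574,31,4],[464,23,4],[584,-53,0]): print('pred',p,proj('scene',p).round(1))
k=cv2.inRange(hsv,(0,0,0),(180,255,40)); k[:,:290]=0;k[:160]=0;k[270:]=0;k[:,390:]=0
c=max(cv2.findContours(k,cv2.RETR_EXTERNAL,2)[0],key=cv2.contourArea); print('caddy',cv2.approxPolyDP(c,3,True)[:,0].tolist())
v=im[190:330,230:390]; cv2.imwrite('pics/c8.png',cv2.resize(v,None,fx=4.5,fy=4.2,interpolation=2))
```

```text
326.5 [[294, 248], [292, 253], [305, 257], [306, 280], [323, 261]]
pred [574, 31, 4] [323.3 261.9]
pred [464, 23, 4] [289.5 245.6]
pred [584, -53, 0] [306.  284.1]
caddy [[370, 196], [362, 196], [361, 192], [333, 180], [324, 182], [316, 178], [309, 197], [303, 197], [299, 212], [297, 194], [290, 197], [294, 199], [290, 204], [290, 247], [293, 224], [296, 231], [302, 227], [338, 245], [350, 244]]
```

Run:
```python
from h import *
for x in(478,515,552):
  for y in (-311,-133): print(x,y,[((proj('scene',[x,y,z])-170)*3).round(0).tolist() for z in(140,153,166)])
```

```text
478 -311 [[61.0, 364.0], [57.0, 353.0], [54.0, 341.0]]
478 -133 [[232.0, 225.0], [231.0, 213.0], [229.0, 201.0]]
515 -311 [[96.0, 389.0], [92.0, 377.0], [89.0, 365.0]]
515 -133 [[267.0, 246.0], [265.0, 234.0], [264.0, 222.0]]
552 -311 [[132.0, 414.0], [129.0, 402.0], [126.0, 391.0]]
552 -133 [[302.0, 267.0], [301.0, 255.0], [300.0, 243.0]]
```

```bash
python3 -m inch '[{"x":0.003,"y":-0.008,"z":0,"ax":0,"ay":0,"az":0,"hand":0.05},{"x":0.006,"y":-0.018,"z":0,"ax":0,"ay":0,"az":0,"hand":0.05},{"x":0.010,"y":-0.028,"z":0,"ax":0,"ay":0,"az":0,"hand":0.05},{"x":0.014,"y":-0.038,"z":0,"ax":0,"ay":0,"az":0,"hand":0.05},{"x":0.017,"y":-0.048,"z":0,"ax":0,"ay":0,"az":0,"hand":0.05},{"x":0.017,"y":-0.055,"z":0,"ax":0,"ay":0,"az":0,"hand":0.05},{"x":0.017,"y":-0.062,"z":0,"ax":0,"ay":0,"az":0,"hand":0.05},{"x":0.017,"y":-0.067,"z":0,"ax":0,"ay":0,"az":0,"hand":0.05},{"x":0.017,"y":-0.070,"z":0,"ax":0,"ay":0,"az":0,"hand":0.05},{"x":0.017,"y":-0.070,"z":0,"ax":0,"ay":0,"az":0,"hand":0.05}]'
python3 -m inch '[{"x":0,"y":-0.003,"z":0,"ax":0,"ay":0,"az":0,"hand":0.05},{"x":0,"y":-0.006,"z":0,"ax":0,"ay":0,"az":0,"hand":0.05},{"x":0,"y":-0.009,"z":0,"ax":0,"ay":0,"az":0,"hand":0.05},{"x":0,"y":-0.012,"z":0,"ax":0,"ay":0,"az":0,"hand":0.05},{"x":0,"y":-0.012,"z":0,"ax":0,"ay":0,"az":0,"hand":0.05}]'
```

```text
time_s: 14.05
tool_pos: [537.1, 14.6, 41.3]
ee_rot: [-3.142, 0.0, 0.077]
force: [0.4, 0.1, -2.7]
gripper_width: 13.8
finger_force: 25.0
time_s: 14.47
tool_pos: [536.3, 26.3, 41.4]
ee_rot: [-3.141, 0.0, 0.077]
force: [-0.3, 0.1, -2.4]
gripper_width: 13.9
finger_force: 25.0
```

```bash
python3 -m inch '[{"x":0,"y":-0.003,"z":0,"ax":0,"ay":0,"az":0,"hand":0.05},{"x":0,"y":-0.005,"z":0,"ax":0,"ay":0,"az":0,"hand":0.05},{"x":0,"y":-0.007,"z":0,"ax":0,"ay":0,"az":0,"hand":0.05},{"x":0,"y":-0.007,"z":0.001,"ax":0,"ay":0,"az":0,"hand":0.05},{"x":0,"y":-0.007,"z":0.002,"ax":0,"ay":0,"az":0,"hand":0.05},{"x":0,"y":-0.007,"z":0.003,"ax":0,"ay":0,"az":0,"hand":0.05},{"x":0,"y":-0.007,"z":0.003,"ax":0,"ay":0,"az":0,"hand":0.05}]'
python3 - <<'E'
from h import *
for n in('scene','top'): cv2.imwrite(f"pics/{n}8.png",get_image(n)[:,:,::-1])
im=cv2.imread('pics/scene8.png'); hsv=cv2.cvtColor(im,cv2.COLOR_BGR2HSV)
m=cv2.inRange(hsv,(14,30,120),(30,110,255)); m[:,:250]=0; m[:190]=0; m[:,400:]=0; m[310:]=0
s=sensors.observe();t=s['tool_pos']
for p in([65-7,-26,0],):pass
R2=R.from_euler('z',s['ee_rot'][2]).as_matrix()
for n,q in(('up right base',[55,-2,0]),('foot right tip',[55,85,4]),('hem right top',[55,-7,100])):
    w=R2@np.array(q)+[t[0],t[1],0]; print(n,w.round(0),proj('scene',w).round(1))
cv2.imwrite('pics/c9.png',cv2.resize(im[150:310,240:400],None,fx=4.5,fy=3.75,interpolation=2))
E
```

```text
time_s: 15.05
tool_pos: [536.0, 33.0, 40.0]
ee_rot: [-3.141, -0.0, 0.077]
force: [-6.5, -0.1, 18.1]
gripper_width: 13.7
finger_force: 25.0
up right base [591.  35.   0.] [329.4 264.9]
foot right tip [584. 122.   4.] [347.  244.1]
hem right top [591.  30. 100.] [328.1 238.9]
```

View pics/c9.png

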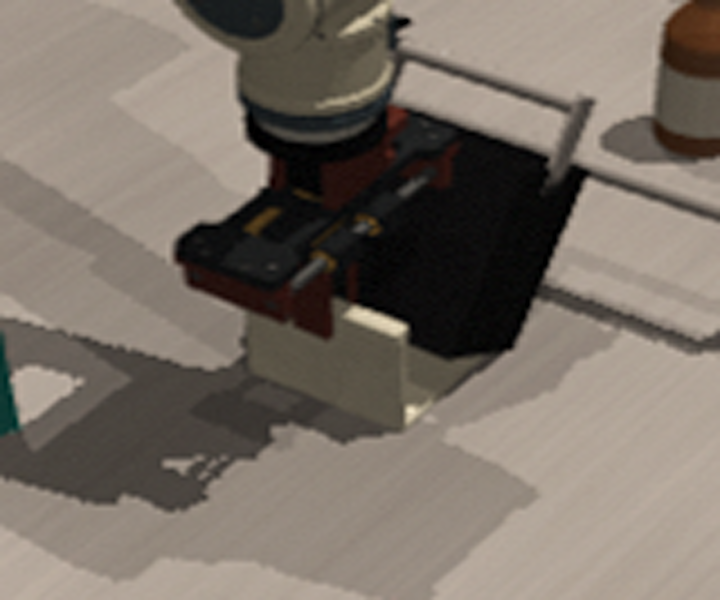

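The last view shows the guard's upright with its base corner at crop (403,425), its foot under the raised front edge at (450,357), and the caddy still leaning. I'll release the guard and go up.

```bash
python3 -m inch '[{"x":0,"y":0,"z":-0.0015,"ax":0,"ay":0,"az":0,"hand":0.05},{"x":0,"y":0,"z":-0.0015,"ax":0,"ay":0,"az":0,"hand":0.2},{"x":0,"y":0,"z":-0.0015,"ax":0,"ay":0,"az":0,"hand":0.28},{"x":0,"y":0,"z":-0.0015,"ax":0,"ay":0,"az":0,"hand":0.28},{"x":0,"y":0,"z":-0.0015,"ax":0,"ay":0,"az":0,"hand":0.28},{"x":0,"y":0,"z":-0.02,"ax":0,"ay":0,"az":0,"hand":0.28},{"x":0,"y":0,"z":-0.05,"ax":0,"ay":0,"az":0,"hand":0.28},{"x":0,"y":0,"z":-0.09,"ax":0,"ay":0,"az":0,"hand":0.28},{"x":0,"y":0,"z":-0.13,"ax":0,"ay":0,"az":0,"hand":0.28},{"x":0,"y":0,"z":-0.17,"ax":0,"ay":0,"az":0,"hand":0.4},{"x":0,"y":0,"z":-0.20,"ax":0,"ay":0,"az":0,"hand":0.5},{"x":0,"y":0,"z":-0.20,"ax":0,"ay":0,"az":0,"hand":0.5}]' 3
python3 - <<'E'
from h import *
print(rel([523.3,204.5,240]).round(1))
cv2.imwrite("pics/scene9.png",get_image('scene')[:,:,::-1])
E
```

```text
time_s: 16.15
tool_pos: [539.9, 33.1, 245.1]
ee_rot: [3.141, -0.011, 0.077]
force: [0.6, 0.4, -0.1]
gripper_width: 41.0
finger_force: 0.0
[  -3.4 -172.1    5. ]
```

```bash
python3 -m inch '[{"x":0,"y":-0.04,"z":0,"ax":0,"ay":0,"az":0,"hand":0.5},{"x":0,"y":-0.08,"z":0,"ax":0,"ay":0,"az":0,"hand":0.5},{"x":0,"y":-0.12,"z":0,"ax":0,"ay":0,"az":0,"hand":0.5},{"x":0,"y":-0.15,"z":0,"ax":0,"ay":0,"az":0,"hand":0.5},{"x":0,"y":-0.172,"z":0,"ax":0,"ay":0,"az":0,"hand":0.5},{"x":0,"y":-0.172,"z":0,"ax":0,"ay":0,"az":0,"hand":0.5},{"x":0,"y":-0.172,"z":0,"ax":0,"ay":0,"az":0,"hand":0.5},{"x":0,"y":-0.172,"z":0,"ax":0,"ay":0,"az":0,"hand":0.5}]'
python3 - <<'E'
from h import *
print(rel([523.3,204.5,125]).round(1))
E
```

```text
time_s: 16.87
tool_pos: [522.0, 203.6, 237.0]
ee_rot: [3.141, 0.002, 0.077]
force: [-0.2, -0.2, -0.9]
gripper_width: 44.0
finger_force: 0.0
[  1.6  -0.9 112. ]
```

```bash
python3 -m inch '[{"x":0.001,"y":-0.001,"z":0.03,"ax":0,"ay":0,"az":0,"hand":0.5},{"x":0.001,"y":-0.001,"z":0.055,"ax":0,"ay":0,"az":0,"hand":0.5},{"x":0.001,"y":-0.001,"z":0.075,"ax":0,"ay":0,"az":0,"hand":0.5},{"x":0.001,"y":-0.001,"z":0.09,"ax":0,"ay":0,"az":0,"hand":0.5},{"x":0.001,"y":-0.001,"z":0.102,"ax":0,"ay":0,"az":0,"hand":0.5},{"x":0.001,"y":-0.001,"z":0.111,"ax":0,"ay":0,"az":0,"hand":0.5},{"x":0.001,"y":-0.001,"z":0.111,"ax":0,"ay":0,"az":0,"hand":0.3},{"x":0.001,"y":-0.001,"z":0.111,"ax":0,"ay":0,"az":0,"hand":0.2},{"x":0.001,"y":-0.001,"z":0.111,"ax":0,"ay":0,"az":0,"hand":0.185},{"x":0.001,"y":-0.001,"z":0.111,"ax":0,"ay":0,"az":0,"hand":0.185},{"x":0.001,"y":-0.001,"z":0.111,"ax":0,"ay":0,"az":0,"hand":0.185}]' 3
```

```text
time_s: 17.78
tool_pos: [524.2, 205.7, 128.3]
ee_rot: [-3.141, -0.002, 0.077]
force: [0.2, -0.2, -0.7]
gripper_width: 17.0
finger_force: 0.0
```

```bash
python3 -m inch '[{"x":0,"y":0.002,"z":-0.001,"ax":0,"ay":0,"az":0,"hand":0.185},{"x":0,"y":0.005,"z":-0.001,"ax":0,"ay":0,"az":0,"hand":0.185},{"x":0,"y":0.008,"z":-0.002,"ax":0,"ay":0,"az":0,"hand":0.185},{"x":0,"y":0.011,"z":-0.003,"ax":0,"ay":0,"az":0,"hand":0.185},{"x":0,"y":0.014,"z":-0.003,"ax":0,"ay":0,"az":0,"hand":0.185},{"x":0,"y":0.017,"z":-0.004,"ax":0,"ay":0,"az":0,"hand":0.185},{"x":0,"y":0.020,"z":-0.005,"ax":0,"ay":0,"az":0,"hand":0.185},{"x":0,"y":0.023,"z":-0.005,"ax":0,"ay":0,"az":0,"hand":0.185},{"x":0,"y":0.026,"z":-0.006,"ax":0,"ay":0,"az":0,"hand":0.185},{"x":0,"y":0.028,"z":-0.006,"ax":0,"ay":0,"az":0,"hand":0.185},{"x":0,"y":0.030,"z":-0.007,"ax":0,"ay":0,"az":0,"hand":0.185},{"x":0,"y":0.032,"z":-0.007,"ax":0,"ay":0,"az":0,"hand":0.185}]'
python3 -m inch '[{"x":0,"y":0.002,"z":0,"ax":0,"ay":0,"az":0,"hand":0.185},{"x":0,"y":0.005,"z":0,"ax":0,"ay":0,"az":0,"hand":0.185},{"x":0,"y":0.008,"z":0,"ax":0,"ay":0,"az":0,"hand":0.185},{"x":0,"y":0.011,"z":0,"ax":0,"ay":0,"az":0,"hand":0.185},{"x":0,"y":0.014,"z":0,"ax":0,"ay":0,"az":0,"hand":0.185},{"x":0,"y":0.017,"z":0,"ax":0,"ay":0,"az":0,"hand":0.185},{"x":0,"y":0.020,"z":0,"ax":0,"ay":0,"az":0,"hand":0.185},{"x":0,"y":0.023,"z":0,"ax":0,"ay":0,"az":0,"hand":0.185},{"x":0,"y":0.026,"z":0,"ax":0,"ay":0,"az":0,"hand":0.185},{"x":0,"y":0.029,"z":0,"ax":0,"ay":0,"az":0,"hand":0.185},{"x":0,"y":0.032,"z":0,"ax":0,"ay":0,"az":0,"hand":0.185},{"x":0,"y":0.034,"z":0,"ax":0,"ay":0,"az":0,"hand":0.185}]'
python3 - <<'E'
from h import *
cv2.imwrite("pics/scene10.png",get_image('scene')[:,:,::-1])
im=cv2.imread('pics/scene10.png');hsv=cv2.cvtColor(im,cv2.COLOR_BGR2HSV)
k=cv2.inRange(hsv,(0,0,0),(180,255,40)); k[:,:290]=0;k[:190]=0;k[290:]=0;k[:,390:]=0
c=max(cv2.findContours(k,cv2.RETR_EXTERNAL,2)[0],key=cv2.contourArea); print('caddy',cv2.approxPolyDP(c,2,True)[:,0].tolist())
E
```

```text
time_s: 18.78
tool_pos: [526.1, 173.4, 134.5]
ee_rot: [3.142, -0.0, 0.077]
force: [0.2, -1.4, 0.0]
gripper_width: 16.3
finger_force: 0.1
time_s: 19.78
tool_pos: [528.6, 139.3, 134.3]
ee_rot: [3.141, 0.0, 0.077]
force: [-0.2, -1.4, 0.2]
gripper_width: 16.1
finger_force: 0.4
caddy [[302, 192], [299, 221], [329, 234], [331, 253], [337, 256], [353, 242], [361, 199], [357, 197], [355, 209], [350, 213], [350, 206], [342, 210], [310, 196], [310, 190]]
```

```bash
python3 -m inch '[{"x":0,"y":0.002,"z":0,"ax":0,"ay":0,"az":0,"hand":0.185},{"x":0,"y":0.005,"z":0,"ax":0,"ay":0,"az":0,"hand":0.185},{"x":0,"y":0.008,"z":0,"ax":0,"ay":0,"az":0,"hand":0.185},{"x":0,"y":0.011,"z":0,"ax":0,"ay":0,"az":0,"hand":0.185},{"x":0,"y":0.014,"z":0,"ax":0,"ay":0,"az":0,"hand":0.185},{"x":0,"y":0.016,"z":0,"ax":0,"ay":0,"az":0,"hand":0.185},{"x":0,"y":0.018,"z":0,"ax":0,"ay":0,"az":0,"hand":0.185},{"x":0,"y":0.020,"z":0,"ax":0,"ay":0,"az":0,"hand":0.185},{"x":0,"y":0.022,"z":0,"ax":0,"ay":0,"az":0,"hand":0.185},{"x":0,"y":0.024,"z":0,"ax":0,"ay":0,"az":0,"hand":0.185},{"x":0,"y":0.026,"z":0,"ax":0,"ay":0,"az":0,"hand":0.185},{"x":0,"y":0.028,"z":0,"ax":0,"ay":0,"az":0,"hand":0.185}]'
python3 -m inch '[{"x":0,"y":0.0015,"z":0,"ax":0,"ay":0,"az":0,"hand":0.185},{"x":0,"y":0.003,"z":0,"ax":0,"ay":0,"az":0,"hand":0.185},{"x":0,"y":0.0045,"z":0,"ax":0,"ay":0,"az":0,"hand":0.185},{"x":0,"y":0.006,"z":0,"ax":0,"ay":0,"az":0,"hand":0.185},{"x":0,"y":0.0075,"z":0,"ax":0,"ay":0,"az":0,"hand":0.185},{"x":0,"y":0.009,"z":0,"ax":0,"ay":0,"az":0,"hand":0.185},{"x":0,"y":0.0105,"z":0,"ax":0,"ay":0,"az":0,"hand":0.185},{"x":0,"y":0.012,"z":0,"ax":0,"ay":0,"az":0,"hand":0.185},{"x":0,"y":0.0135,"z":0,"ax":0,"ay":0,"az":0,"hand":0.185},{"x":0,"y":0.015,"z":0,"ax":0,"ay":0,"az":0,"hand":0.185},{"x":0,"y":0.0165,"z":0,"ax":0,"ay":0,"az":0,"hand":0.185},{"x":0,"y":0.0165,"z":0,"ax":0,"ay":0,"az":0,"hand":0.185}]'
python3 - <<'E'
from h import *
cv2.imwrite("pics/scene11.png",get_image('scene')[:,:,::-1])
im=cv2.imread('pics/scene11.png');hsv=cv2.cvtColor(im,cv2.COLOR_BGR2HSV)
k=cv2.inRange(hsv,(0,0,0),(180,255,40)); k[:,:290]=0;k[:190]=0;k[290:]=0;k[:,390:]=0
c=max(cv2.findContours(k,cv2.RETR_EXTERNAL,2)[0],key=cv2.contourArea); print('caddy',cv2.approxPolyDP(c,2,True)[:,0].tolist())
E
```

```text
time_s: 20.83
tool_pos: [530.9, 111.6, 134.4]
ee_rot: [3.142, -0.0, 0.077]
force: [0.2, -1.3, -0.5]
gripper_width: 16.2
finger_force: 0.3
time_s: 21.83
tool_pos: [532.1, 95.0, 134.4]
ee_rot: [3.142, -0.0, 0.077]
force: [-0.7, -0.9, 0.1]
gripper_width: 16.1
finger_force: 0.4
caddy [[309, 190], [294, 204], [295, 219], [331, 236], [331, 259], [335, 261], [353, 241], [354, 203], [349, 201], [346, 214], [333, 221], [300, 205], [314, 191], [325, 197], [326, 190]]
```

```bash
for i in 1 2 3; do python3 -m inch '[{"x":0,"y":0.001,"z":0,"ax":0,"ay":0,"az":0,"hand":0.185},{"x":0,"y":0.002,"z":0,"ax":0,"ay":0,"az":0,"hand":0.185},{"x":0,"y":0.0025,"z":0,"ax":0,"ay":0,"az":0,"hand":0.185},{"x":0,"y":0.0025,"z":0,"ax":0,"ay":0,"az":0,"hand":0.185}]' | egrep 'tool_pos|force'
python3 - <<'E'
from h import *
print(np.mean([(get_image('top'),sensors.observe()['force'])[1] for _ in range(4)],0).round(2))
E
done
```

```text
tool_pos: [532.3, 92.9, 134.4]
force: [-0.2, 1.2, -0.3]
finger_force: 0.0
[-0.25 -0.02  0.07]
tool_pos: [532.5, 90.5, 134.5]
force: [-1.0, 1.9, 1.3]
finger_force: 0.9
[-0.12  2.13  1.44]
tool_pos: [532.7, 87.7, 134.4]
force: [-1.0, 1.5, 2.0]
finger_force: 0.9
[-0.02  1.98  1.17]
```

The caddy came level at about y = 93. The last two steps pulled it slightly forward, so I'll ease back and measure.

```bash
python3 -m inch '[{"x":0,"y":-0.001,"z":0,"ax":0,"ay":0,"az":0,"hand":0.185},{"x":0,"y":-0.002,"z":0,"ax":0,"ay":0,"az":0,"hand":0.185},{"x":0,"y":-0.003,"z":0,"ax":0,"ay":0,"az":0,"hand":0.185},{"x":0,"y":-0.004,"z":0,"ax":0,"ay":0,"az":0,"hand":0.185},{"x":0,"y":-0.0045,"z":0,"ax":0,"ay":0,"az":0,"hand":0.185},{"x":0,"y":-0.0045,"z":0,"ax":0,"ay":0,"az":0,"hand":0.185}]'
python3 - <<'E'
from h import *
print(np.mean([(get_image('top'),sensors.observe()['force'])[1] for _ in range(4)],0).round(2))
im=cv2.imread('pics/x') if 0 else get_image('scene')[:,:,::-1]; cv2.imwrite('pics/scene12.png',im); hsv=cv2.cvtColor(np.ascontiguousarray(im),cv2.COLOR_BGR2HSV)
k=cv2.inRange(hsv,(0,0,0),(180,255,40)); k[:,:290]=0;k[:190]=0;k[290:]=0;k[:,390:]=0
c=max(cv2.findContours(k,cv2.RETR_EXTERNAL,2)[0],key=cv2.contourArea); print('caddy',cv2.approxPolyDP(c,2,True)[:,0].tolist())
E
```

```text
time_s: 23.98
tool_pos: [532.2, 92.3, 134.4]
ee_rot: [3.141, 0.0, 0.077]
force: [0.1, 0.4, -0.3]
gripper_width: 16.2
finger_force: 0.0
[-0.18 -0.45 -0.28]
caddy [[309, 190], [294, 204], [295, 220], [331, 236], [331, 259], [335, 261], [353, 241], [354, 203], [349, 201], [349, 214], [346, 218], [345, 214], [334, 222], [299, 205], [314, 191], [324, 198], [325, 193], [330, 201], [341, 203], [341, 200], [326, 194], [325, 190]]
```

```bash
python3 -m inch '[{"x":0,"y":0,"z":0,"ax":0,"ay":0,"az":0,"hand":0.24},{"x":0,"y":0,"z":0,"ax":0,"ay":0,"az":0,"hand":0.34},{"x":0,"y":0,"z":0,"ax":0,"ay":0,"az":0,"hand":0.5},{"x":0,"y":0,"z":0,"ax":0,"ay":0,"az":0,"hand":0.5},{"x":0,"y":0,"z":0,"ax":0,"ay":0,"az":0,"hand":0.5},{"x":0,"y":0,"z":-0.02,"ax":0,"ay":0,"az":0,"hand":0.5},{"x":0,"y":0,"z":-0.05,"ax":0,"ay":0,"az":0,"hand":0.5},{"x":0,"y":0,"z":-0.09,"ax":0,"ay":0,"az":0,"hand":0.5},{"x":0,"y":0,"z":-0.13,"ax":0,"ay":0,"az":0,"hand":0.5},{"x":0,"y":0,"z":-0.15,"ax":0,"ay":0,"az":0,"hand":0.5}]'
python3 -m inch '[{"x":-0.03,"y":-0.04,"z":0,"ax":0,"ay":0,"az":0,"hand":0.5},{"x":-0.05,"y":-0.08,"z":0,"ax":0,"ay":0,"az":0,"hand":0.5},{"x":-0.06,"y":-0.12,"z":0,"ax":0,"ay":0,"az":0,"hand":0.5},{"x":-0.06,"y":-0.16,"z":0,"ax":0,"ay":0,"az":0,"hand":0.5},{"x":-0.06,"y":-0.2,"z":0,"ax":0,"ay":0,"az":0,"hand":0.5},{"x":-0.06,"y":-0.24,"z":0,"ax":0,"ay":0,"az":0,"hand":0.5},{"x":-0.06,"y":-0.28,"z":0,"ax":0,"ay":0,"az":0,"hand":0.5},{"x":-0.06,"y":-0.28,"z":0,"ax":0,"ay":0,"az":0,"hand":0.5}]'
python3 - <<'E'
from h import *
for n in('scene','top'): cv2.imwrite(f"pics/{n}13.png",get_image(n)[:,:,::-1])
a=cv2.imread('pics/top13.png'); b=cv2.imread('pics/top0.png')
def rects(im,tag):
    hsv=cv2.cvtColor(im,cv2.COLOR_BGR2HSV)
    k=cv2.inRange(hsv,(0,0,0),(180,255,36)); q=np.zeros_like(k); q[215:290,255:315]=k[215:290,255:315]
    c=max(cv2.findContours(q,cv2.RETR_EXTERNAL,2)[0],key=cv2.contourArea); r=cv2.minAreaRect(c)
    print(tag,[np.round(x,1) for x in r],cv2.boundingRect(c))
rects(b,'before');rects(a,'after')
h=cv2.cvtColor(a,cv2.COLOR_BGR2HSV); g=cv2.cvtColor(b,cv2.COLOR_BGR2HSV)
print('guard hsv before',g[255,385],'hem',g[255,417],'counter',g[255,345])
s=cv2.imread('pics/scene13.png');hsv=cv2.cvtColor(s,cv2.COLOR_BGR2HSV)
k=cv2.inRange(hsv,(0,0,0),(180,255,36)); k[:,:280]=0;k[:180]=0;k[290:]=0;k[:,390:]=0
c=max(cv2.findContours(k,cv2.RETR_EXTERNAL,2)[0],key=cv2.contourArea); print('caddy',cv2.approxPolyDP(c,2,True)[:,0].tolist())
E
```

```text
time_s: 25.07
tool_pos: [534.1, 92.6, 289.3]
ee_rot: [-3.141, -0.006, 0.077]
force: [0.6, 0.8, 0.4]
gripper_width: 43.7
finger_force: 0.0
time_s: 25.73
tool_pos: [450.1, 372.7, 284.3]
ee_rot: [-3.139, -0.0, 0.081]
force: [0.4, -1.1, 0.0]
gripper_width: 44.1
finger_force: 0.0
before [array([297.6, 250.7]), array([56.7, 24.3]), np.float64(86.7)] (284, 223, 26, 57)
after [array([285.3, 255.6]), array([65.2, 43.7]), np.float64(84.8)] (263, 223, 47, 66)
guard hsv before [ 43  37 143] hem [ 37  42 139] counter [11 29 96]
caddy [[310, 188], [294, 204], [295, 219], [331, 236], [331, 259], [335, 261], [353, 241], [354, 203], [349, 201], [348, 211], [335, 222], [299, 205], [314, 191], [328, 196], [330, 201], [341, 201]]
```

Run:
```python
from h import *
def poly(f):
    s=cv2.imread(f);hsv=cv2.cvtColor(s,cv2.COLOR_BGR2HSV)
    k=cv2.inRange(hsv,(0,0,0),(180,255,36)); k[:,:280]=0;k[:180]=0;k[290:]=0;k[:,390:]=0
    c=max(cv2.findContours(k,cv2.RETR_EXTERNAL,2)[0],key=cv2.contourArea); print(f,cv2.approxPolyDP(c,2,True)[:,0].tolist())
poly('pics/scene0.png')
d=R.from_euler('z',np.radians(94.4)).as_matrix()
for z in(0,4):
  for q in([-45,-65,0],[45,-65,0],[-45,65,0],[-45,-65,140],[-45,65,140]): print(z,q,proj('scene',d@np.array(q)+[532,91,z]).round(1))
a=cv2.imread('pics/top13.png');h=cv2.cvtColor(a,cv2.COLOR_BGR2HSV)
m=cv2.inRange(h,(25,20,60),(60,90,255)); q=np.zeros_like(m); q[215:300,303:360]=m[215:300,303:360]
cs=[c for c in cv2.findContours(q,cv2.RETR_EXTERNAL,2)[0] if cv2.contourArea(c)>20]
for c in cs:
    r=cv2.minAreaRect(c); bp=cv2.boxPoints(r); print('top white',[np.round(x,1) for x in r],cv2.contourArea(c)); print([ray('top',*p,100)[:2].round(0).tolist() for p in bp], ray('top',*r[0],100)[:2].round(1))
s=cv2.imread('pics/scene13.png');h=cv2.cvtColor(s,cv2.COLOR_BGR2HSV)
m=cv2.inRange(h,(16,30,100),(35,110,255)); q=np.zeros_like(m); q[215:300,270:345]=m[215:300,270:345]
c=max(cv2.findContours(q,cv2.RETR_EXTERNAL,2)[0],key=cv2.contourArea); print('scene guard',cv2.contourArea(c),cv2.approxPolyDP(c,2,True)[:,0].tolist())
g=R.from_euler('z',0.077).as_matrix()
for p in([55,-7,100],[55,7,100],[-55,-7,100],[55,-2,0],[-55,-2,0],[55,85,4]): print(p,proj('scene',g@np.array(p)+[536,33,0]).round(1))
```

```text
pics/scene0.png [[294, 205], [297, 244], [335, 262], [353, 242], [354, 205], [349, 203], [346, 220], [345, 216], [333, 223], [300, 208], [303, 203], [303, 198]]
0 [-45, -65, 0] [335.9 263. ]
0 [45, -65, 0] [353.7 242.6]
0 [-45, 65, 0] [295.8 243.9]
0 [-45, -65, 140] [336.1 224. ]
0 [-45, 65, 140] [293.1 205.1]
4 [-45, -65, 0] [335.9 261.9]
4 [45, -65, 0] [353.8 241.6]
4 [-45, 65, 0] [295.7 242.9]
4 [-45, -65, 140] [336.1 222.8]
4 [-45, 65, 140] [293.  203.9]
top white [array([309.6, 250.5]), array([47. ,  6.9]), np.float64(86.4)] 230.5
[[589.0, 45.0], [590.0, 28.0], [479.0, 20.0], [478.0, 36.0]] [533.7  32.1]
scene guard 153.5 [[293, 222], [292, 225], [329, 240], [329, 236], [297, 221]]
[55, -7, 100] [328.1 238.9]
[55, 7, 100] [331.2 235.6]
[-55, -7, 100] [292.3 222.5]
[55, -2, 0] [329.4 264.9]
[-55, -2, 0] [295.4 248.6]
[55, 85, 4] [347.  244.1]
```

Both views agree. The caddy stands where it was, raised by the 4 mm foot and level. The guard's hem is at (534,32), which gives a gap of about 10 mm. The arm is clear of everything.

```bash
python3 -c "
from plant import job; print(job.job_done())"
```

```text
the job is handed in; nothing more can be done
None
```

The guard is fitted: the caddy stands level on its foot in its original spot with about a 10 mm gap, nothing is held, and the job was handed in after about 26 s (no verdict was returned).

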